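Open the flammables chest: release, unlatch under seal pressure, raise the lid

TASK

Open the small yellow flammables chest: press the red button so that the T-handle pops out, press the lid down against its rubber seal while you turn the handle a quarter turn anticlockwise (seen from above), and raise the lid well open (30 degrees or more), where it stays by itself. The latch only comes free while the lid is pressed down far enough: do not force the handle, but never press on the black latch plate or the button with more than 20 N (2 kg). Leave the things beside the chest where they stand.

Things in the scene. Friction and masses are not known exactly. Their poses are not given: they have to be found in the camera images.
- chest: Yellow steel flammables chest, 250 mm deep (x) x 260 wide (y), 125 to 133 high with its lid, fixed on the worktop. Origin: centre of its underside; x points from its front to its back (hinge side), z up. The lid overhangs 9 mm in front, 8 at the sides. In the lid a flat black latch plate, 145 x 92 mm, centre at x = -50, y = 0. The points handle_axis, button_axis, keeper are fixed to the chest.
- handle_axis (a point): Point fixed to the chest on the T-handle's upright axis (chest x -75, y 0), 124.5 mm above its underside: the lowest place for the face of the latch plate. Gasket packing under lid and hinge differs from chest to chest: the real face lies 0 to 8 mm higher, so feel for it. The steel handle lies flush along x in a slot 76 x 14 mm, 13 deep, and cannot be grasped there.
- handle_pop (a joint): How far the T-handle stands out, m: 0 flush, 0.024 popped out by a spring of 4 to 7 N; it cannot be pushed home. Popped out, its round bar (11 mm thick, 70 long) has its centre line 17.5 mm and its underside 12 mm above the plate's face, so fingers that straddle the bar can rest their tips on the plate, press the lid down with them and turn the bar together.
- button_axis (a point): Point fixed to the chest on the axis of the red push button (19 mm across, chest x -13, y 0), 124.5 mm above the underside: the lowest place for the plate's face (really 0 to 8 mm higher, all over the plate). The button stands 6 mm above the plate, has 5 mm of travel, 3 N at the start and 8 N at the end, and lets the handle go after about 3.5 mm.
- keeper (a point): Underside of the steel keeper inside the chest's front wall (0 to 8 mm higher, like the plate), out of sight. The handle's cam hooks under it; a lip of 2.2 to 3.1 mm stops the cam at about 0.13 rad of turn. Press the lid down 2 to 3 mm at the handle to let the cam pass: some 11 to 16 N there. The seal gives about 4 N per mm, is solid beyond about 18 N and springs back up when let go.
- handle_turn (a joint): Turn of the T-handle about its upright axis, rad: 0 latched with the bar along the chest's x axis, positive anticlockwise seen from above, stop at 1.5. The cam has left its keeper at about 0.7. It stays where it is left.
- lid (a joint): Angle of the lid, rad: about 0 when latched, -0.010 to -0.016 while pressed down, growing as its front rises, stop at 1.3. The hinge axis runs along the chest's y through chest x 128, 12.5 mm below the plate's face (112 to 120 mm above the underside). A friction hinge holds the lid at any angle; raising it takes about 4 to 8 N at the handle.
- wash: White polyethylene wash bottle with a red head and spout, 69 x 93 x 156 mm, upright, left of the chest. Origin under its centre. Leave it alone.
- dropper: Brown glass dropper bottle with a red rubber bulb, 52 mm across, 126 mm high, upright, left of the chest. Origin under its centre. Leave it alone.
- bench_timer: White bench timer with three coloured buttons, 58 x 68 x 19 mm, lying flat, left of the chest. Origin under its centre. Leave it alone.

How it is judged:
By the outcome, as a careful person would: the job done as asked, in the order asked, and still so for the second after the job is handed in, with the robot touching nothing.
It also fails if it takes over 72 s, if anything falls off the work surface, if the arm or the gripper's body presses on something with over 40 N, if the wrist force passes 120 N, or if a joint passes its speed limit or range.

ROBOT

A 7-joint arm with a two-finger parallel gripper is mounted at the origin on a cart in front of the work surface, level with it; the furniture and walls round the work are solid. World frame = base frame: x ahead of the robot, y to its left, z up, the work surface at z = 0. Lengths are in m, angles in rad, forces in N, time in s.
With the tool pointing down it reaches from about 0.425 to 0.925 m from the base axis. Payload 6.8 kg.
Tool frame: the origin (TCP) lies midway between the tips of the shut fingers; the grasp point (between the pads) lies behind it (ctrl.tcp_to_grasp is the z of the grasp point in the tool frame, in m); z points along the fingers, y is the line along which they close (so a half turn about z gives the same grasp; the last joint's range is limited). The gripper opens to 88 mm and grips with 3 to 60 N. Pads are 20 mm wide; open, the fingers measure 115 mm over their backs; the gripper's body (75 mm by 178 mm) begins 61 mm behind the grasp point.
Start: joints at [-1.312, 0.477, 0.022, 1.555, -0.011, 1.109, -0.083], TCP at [0.242, 0.63, 0.198] pointing down, gripper open.
Joint ranges: [-2.96, 2.96], [-0.34, 2.1], [-1.41, 1.46], [0.24, 2.44], [-1.37, 4.51], [0.17, 1.92], [-2.96, 2.96]. Speed limits (rad/s): [2.39, 2.39, 3.14, 3.14, 3.14, 3.14, 3.14].

INTERFACE

Orientations are given as a unit quaternion [x, y, z, w].
In Python, from station import ctrl, let_go, gripper_close, telemetry, optics gives the robot as it stands. The module is installed in compiled form; this text tells all that it offers. Calls block until the motion is done:
- ctrl.move_to(position, orientation): joint-space move of the TCP to a pose.
- ctrl.move_linear(position, frame=None, v=0.15, contact_N=None): straight line of the TCP; frame=None keeps the orientation; v is the mean speed in m/s. With contact_N (N) it stops when the force on the tool has changed by that much, and returns True; else False.
- ctrl.move_j(angles): joint-space move.
- let_go() and gripper_close(f_grip=None): open the fingers fully, or close them until they stop; f_grip is the grip in N (None keeps the last).
- ctrl.pause(seconds).
- ctrl.ik(position, orientation): joint angles nearest the present ones, or None.
- telemetry.get_state(): the state.
- optics.capture(name): name is "scene" or "top"; returns the picture (400x640x3 uint8, red, green, blue); there is no depth.
- optics.camera_model(name): a dict with "mtx" (3x3 intrinsics, pixels), "rvec" (rotation vector, rad) and "tvec" (3), from world to camera coordinates, as OpenCV has them. Camera axes: x right, y down, z forward; pixel columns grow to the right and rows downward; lengths in m; the calibration is good to about 2 mm. A picture is of the moment at which its call begins. camera_model takes no time and is no camera call.
A pose or a line that the arm cannot do raises ctrl.PlanningError and nothing moves.
- ctrl.job_done(): hands the job in; it is judged then, once.
Trained networks look in the newest picture that a camera, given by its name, has taken for a name from the list of things; names that differ only in an ending like _2 or _b are one class to them, and where a whole thing is asked for, a point or a joint stands for the part that bears it (a point fixed in the world has none). Each returns a list of dicts, best first, with "confidence" (0 to 1); they miss things now and then, are a little off and sometimes report something else, mostly with a low value. They report only what shows in the picture. A call takes as long as a camera call.
- optics.cut_out(camera, name): "pixels" (400x640 bool, what is visible of it).
- optics.landmark_of(camera, name): "centre" ([x, y, z] in m, in world coordinates, good to about 4 mm: a listed point, or the origin of a listed thing).
The state is a dict: "time": time; "joint_positions": joint angles; "joint_velocities": joint speeds; "effort": joint torques, N m; "ee_pos": TCP position; "ee_rot": TCP orientation; "ft_force": force on the tool from outside, world axes, zero at the start; "ft_torque": the same for the moment, N m; "finger_gap": opening from 0.0 (shut) to 1.0 (fully open); "finger_force": force on a finger pad.
Only numpy, scipy, OpenCV 4.12 (cv2) and the standard library are available. Lean on these libraries where they do the work, as an engineer would, in place of code of your own. Each camera call takes 0.05 s, during which the arm holds its last target. There are 200 camera calls.

## Working session

There is one attempt and no reset: what is moved stays moved. The work goes in short steps, each a Python script; the robot and the scene stay as the last script left them, time stands still between calls to the robot, and variables do not carry over. Pictures are saved under pics/ and viewed, at most 15 in all, crops included, and the job is handed in when it is done.

```bash
mkdir -p pics; python3 - <<'E'
from station import ctrl, telemetry, optics
import cv2, numpy as np
s=telemetry.get_state(); print(s['time'],s['ee_pos'],s['ee_rot'],s['ft_force'],ctrl.tcp_to_grasp)
for c in ("scene","top"):
    im=optics.capture(c); cv2.imwrite(f"pics/{c}0.png",im[:,:,::-1])
    for n in ("chest","handle_axis","button_axis","keeper","wash","dropper","bench_timer"):
        print(c,n,[(np.round(d['centre'],4).tolist(),round(d['confidence'],2)) for d in optics.landmark_of(c,n)[:2]])
    m=optics.camera_model(c); print(-cv2.Rodrigues(np.array(m['rvec']))[0].T@np.array(m['tvec']).ravel())
E
```

```text
0.0 [0.24186793 0.62949389 0.19691464] [ 1.82345868e-01  9.83234043e-01 -8.91801804e-04 -7.92388558e-05] [ 0.9618628  -0.19290244  0.17356081] -0.0187
scene chest []
scene handle_axis []
scene button_axis []
scene keeper [([0.4643, -0.4004, 0.0663], 0.76)]
scene wash [([0.568, -0.0731, 0.002], 0.69)]
scene dropper [([0.4406, -0.116, 0.0012], 0.66)]
scene bench_timer [([0.4575, -0.0005, -0.0003], 0.74)]
[-0.00780851 -0.48596414  0.85611251]
top chest []
top handle_axis []
top button_axis []
top keeper []
top wash [([0.5638, -0.0688, -0.0035], 0.55)]
top dropper [([0.4435, -0.1147, 0.0054], 0.6)]
top bench_timer [([0.4594, 0.0106, -0.0049], 0.77)]
[ 0.48055636 -0.1665754   1.31801669]
```

View pics/top0.png

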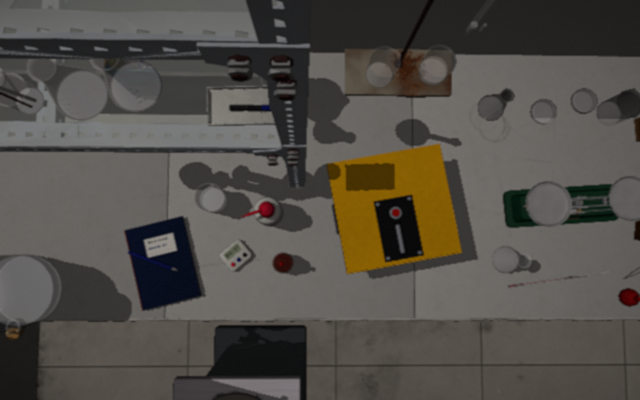

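View pics/scene0.png

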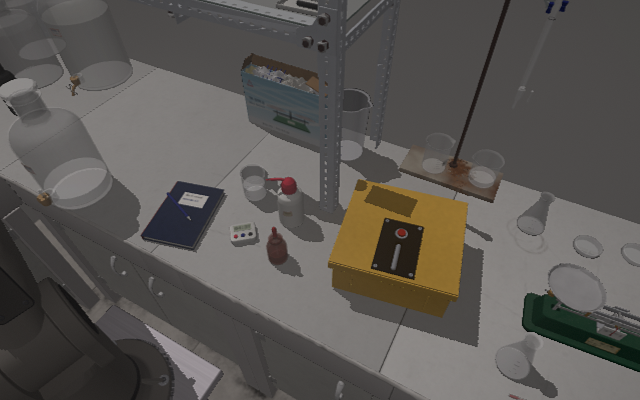

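The top view shows the chest at about (397,210), with its red button at (396,213) and the slot from about (398,224) to (402,253). In the scene view the button is at (402,233). The networks missed the chest, so I'll measure it by colour in both views.

```bash
cat > h.py <<'E'
from station import ctrl, let_go, gripper_close, telemetry, optics
import cv2, numpy as np
from scipy.spatial.transform import Rotation as R
def ray(c,uv,z):
    m=optics.camera_model(c); K=np.array(m['mtx']); Rm=cv2.Rodrigues(np.array(m['rvec']))[0]
    o=-Rm.T@np.array(m['tvec']).ravel(); d=Rm.T@np.linalg.inv(K)@np.array([*uv,1.])
    return o+d*(z-o[2])/d[2]
def st(): 
    s=telemetry.get_state(); return s
E
python3 - <<'E'
from h import *
for c,roi in (("top",(370,430,185,270)),("scene",(365,430,210,285))):
    im=cv2.imread(f"pics/{c}0.png"); hsv=cv2.cvtColor(im,cv2.COLOR_BGR2HSV)
    x0,x1,y0,y1=roi; b,g,r=[im[:,:,i].astype(int) for i in range(3)]
    mask=np.zeros(im.shape[:2],bool); mask[y0:y1,x0:x1]=1
    red=mask&(r>g+60)&(r>b+60)&(g<70)
    ys,xs=np.nonzero(red); print(c,"red",len(xs),xs.mean(),ys.mean(), [ray(c,(xs.mean(),ys.mean()),z).round(4).tolist() for z in(.1305,.1345,.1385)])
    yel=mask&(r>b+60)&(g>70)
    pl=(mask&~yel).astype(np.uint8)
    n,l,stt,ce=cv2.connectedComponentsWithStats(pl); k=1+np.argmax(stt[1:,4]); 
    ct=cv2.findContours((l==k).astype(np.uint8),0,1)[0][0]
    p=np.array([ray(c,q[0],.1285)[:2] for q in ct],np.float32)*1000
    (cx,cy),wh,a=cv2.minAreaRect(p); print("plate",cx,cy,wh,a)
    Y=((r>b+60)&(g>70)&(r<g+120)).astype(np.uint8)
    if c=="top":
        n,l,stt,ce=cv2.connectedComponentsWithStats(Y); k=1+np.argmax(stt[1:,4])
        ct=cv2.findContours((l==k).astype(np.uint8),0,1)[0][0]
        p=np.array([ray(c,q[0],.1285)[:2] for q in ct],np.float32)*1000
        print("lid",cv2.minAreaRect(p))
    cv2.imwrite(f"pics/crop_{c}.png",cv2.resize(im[y0-10:y1+10,x0-10:x1+10],None,fx=6,fy=6,interpolation=2)[:600,:800])
for n in ("scene","top"):
    im=optics.capture(n)
    for q in ("chest","handle_pop","lid","button_axis","handle_axis"):
        cc=optics.landmark_of(n,q); print(n,q,[(np.round(d['centre'],4).tolist(),round(d['confidence'],2)) for d in cc[:2]])
E
```

```text
top red 35 395.42857142857144 212.22857142857143 [[0.5616, -0.3826, 0.1305], [0.5613, -0.3819, 0.1345], [0.5611, -0.3812, 0.1385]]
plate 524.8583984375 -389.3374938964844 (146.7217559814453, 94.2599868774414) 10.658308982849121
lid ((572.5989379882812, -378.6086730957031), (263.7641296386719, 275.89837646484375), 10.55745792388916)
scene red 35 401.0857142857143 231.8 [[0.565, -0.3817, 0.1305], [0.5618, -0.3823, 0.1345], [0.5586, -0.3829, 0.1385]]
plate 525.1866455078125 -390.2422180175781 (147.9265594482422, 92.27393341064453) 10.763639450073242
scene chest []Traceback (most recent call last):
  File "<stdin>", line 24, in <module>
ValueError: it knows: bench_timer, button_axis, chest, dropper, handle_axis, keeper, wash
```

View pics/crop_top.png

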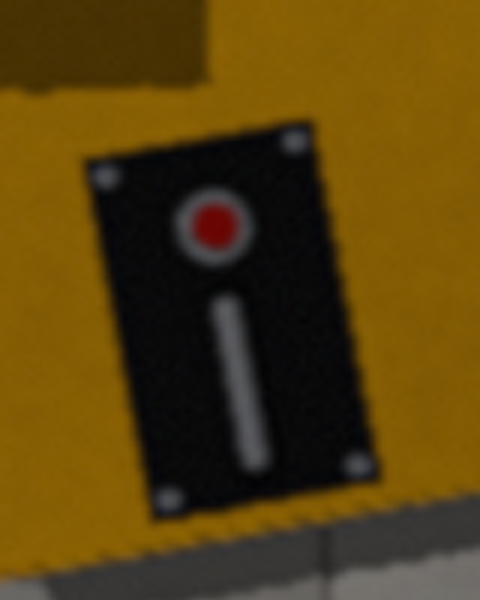

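```bash
cat >> h.py <<'E'
YAW=np.radians(10.7); CX=np.array([np.cos(YAW),np.sin(YAW),0]); CY=np.array([-np.sin(YAW),np.cos(YAW),0])
BTN=np.array([.5614,-.3825,0]); HND=np.array([.5004,-.3944,0])
def rot(phi=0,flip=False,base=0):   # phi: turn of closing line from chest y, anticlockwise
    a=YAW+phi+(np.pi if flip else 0); y=np.array([-np.sin(a),np.cos(a),0]); z=np.array([0,0,-1.])
    return R.from_matrix(np.stack([np.cross(y,z),y,z],1))
def q(r): return r.as_quat()
def pt(xy,z): return np.array([xy[0],xy[1],z])
E
python3 - <<'E'
from h import *
def ik(p,r):
    j=ctrl.ik(p,q(r)); return None if j is None else np.round(j,2).tolist()
print("post",ray("top",(297,187),0), ray("scene",(328,212),0), "beam",ray("top",(150,148),.4),ray("top",(290,70),.4))
for f in (0,1):
    for phi in (0,.8,1.5): print(f,phi,ik(pt(HND,.15),rot(phi,f)))
    H=HND+.203*CX+np.array([0,0,.1165])
    for th in (0,10,20,30,40,50):
        T=R.from_rotvec(CY*np.radians(th)); p=H+T.apply(pt(HND,.129)-H); print(" lift",th,p.round(3),ik(p,T*rot(1.5,f)),ik(p,R.from_rotvec(CY*np.radians(th/2))*rot(1.5,f)))
s=st();
for b in (69,40,10,-20,-38): 
    b_=np.radians(b); print(b,ik([.48*np.cos(b_),.48*np.sin(b_),.32],rot(b_-YAW)),ik([.48*np.cos(b_),.48*np.sin(b_),.32],rot(b_-YAW,1)))
E
```

```text
post [ 0.63516256 -0.14968809  0.        ] [ 0.63708415 -0.15798087  0.        ] beam [0.65767443 0.11128737 0.4       ] [ 0.80535601 -0.14067069  0.4       ]
0 0 [0.05, 0.56, 0.75, 1.73, -0.44, 1.02, 2.71]
0 0.8 [0.88, 0.5, -0.42, 1.67, 0.23, 1.02, 2.94]
0 1.5 [-0.2, 0.84, 1.27, 1.75, -0.86, 1.23, -1.72]
 lift 0 [ 0.5   -0.394  0.129] [-0.19, 0.88, 1.27, 1.77, -0.9, 1.21, -1.69] [-0.19, 0.88, 1.27, 1.77, -0.9, 1.21, -1.69]
 lift 10 [ 0.506 -0.393  0.164] [-0.21, 0.91, 1.27, 1.62, -0.72, 1.33, -1.86] [-0.2, 0.86, 1.27, 1.67, -0.77, 1.29, -1.8]
 lift 20 [ 0.517 -0.391  0.198] [-0.2, 0.96, 1.26, 1.46, -0.58, 1.5, -1.97] [-0.21, 0.87, 1.27, 1.57, -0.67, 1.39, -1.9]
 lift 30 [ 0.533 -0.388  0.229] [-0.17, 1.04, 1.26, 1.27, -0.49, 1.68, -2.04] [-0.2, 0.9, 1.27, 1.44, -0.6, 1.5, -1.98]
 lift 40 [ 0.555 -0.384  0.257] [-0.12, 1.12, 1.26, 1.07, -0.41, 1.87, -2.08] [-0.18, 0.94, 1.26, 1.3, -0.56, 1.63, -2.03]
 lift 50 [ 0.581 -0.379  0.28 ] None [-0.14, 0.99, 1.26, 1.14, -0.53, 1.76, -2.08]
1 0 [-0.12, 0.7, 1.06, 1.74, -0.68, 1.11, -0.22]
1 0.8 [-0.12, 0.7, 1.06, 1.74, -0.68, 1.11, 0.58]
1 1.
[... 491 characters left out ...]
, 0.88, 1.43, -0.31, 1.4, 0.92]
 lift 40 [ 0.555 -0.384  0.257] [-0.04, 0.96, 0.88, 1.06, -0.15, 1.83, 0.86] [-0.1, 0.79, 0.98, 1.29, -0.35, 1.56, 0.94]
 lift 50 [ 0.581 -0.379  0.28 ] None [-0.08, 0.88, 1.02, 1.13, -0.35, 1.71, 0.92]
69 [-1.07, 0.07, -0.28, 1.82, 0.02, 1.26, 1.42] [-1.61, 0.04, 0.29, 1.85, -0.01, 1.25, -1.69]
40 [-0.8, 0.05, -0.03, 1.84, 0.0, 1.25, 1.44] [-1.31, 0.03, 0.5, 1.87, -0.01, 1.25, -1.68]
10 [-0.67, 0.03, 0.39, 1.86, -0.01, 1.25, 1.46] [-1.01, 0.02, 0.73, 1.88, -0.02, 1.25, -1.67]
-20 [-0.79, 0.01, 1.05, 1.89, -0.01, 1.25, 1.48] [-0.83, 0.01, 1.09, 1.89, -0.01, 1.25, -1.66]
-38 [0.12, 0.03, 0.43, 1.86, -0.01, 1.25, 1.46] [-0.73, 0.0, 1.31, 1.89, -0.0, 1.25, -1.65]
```

```bash
python3 - <<'E'
from h import *
ctrl.move_j([-1.31,.05,.0,1.85,0,1.25,-.05]); print(st()['ee_pos'].round(3),st()['time'])
ctrl.move_j([.55,.05,.0,1.85,0,1.25,-.6]); print(st()['ee_pos'].round(3),st()['time'])
gripper_close(10)
ctrl.move_to(pt(BTN,.20),q(rot(0,1)))
s=st(); print(s['time'],s['ee_pos'],s['joint_positions'].round(2),s['ft_force'],s['finger_gap'])
def ik(p,r):
    j=ctrl.ik(p,q(r)); return None if j is None else np.round(j,2).tolist()
H=HND+.203*CX+np.array([0,0,.1165])
for th in (0,20,40):
    T=R.from_rotvec(CY*np.radians(th)); p=H+T.apply(pt(HND,.129)-H); print(th,ik(p,T*rot(1.5,1)))
F=[]
for i in range(10): ctrl.pause(.02); F.append(st()['ft_force'])
print(np.mean(F,0),np.std(F,0),st()['time'])
cv2.imwrite("pics/scene1.png",optics.capture("scene")[100:340,240:560,::-1].repeat(2,0).repeat(2,1))
E
```

```text
[0.182 0.44  0.315] 1.825
[ 0.37  -0.299  0.315] 4.5167
6.8 [ 0.56090418 -0.38279347  0.20086556] [ 0.5   0.48  0.    1.54 -0.    1.12 -0.88] [ 0.01562949 -0.08165808 -0.85857099] 0.005155997847993035
0 [0.8, 0.5, -0.31, 1.7, 0.18, 0.97, 0.54]
20 [0.6, 0.61, -0.26, 1.39, 0.33, 1.47, 0.4]
40 [0.33, 0.82, 0.02, 1.02, 0.34, 1.91, 0.48]
[ 0.03065787 -0.13295563  0.23726376] [0.49159362 0.67382895 0.35795868] 6.9667
```

View pics/scene1.png

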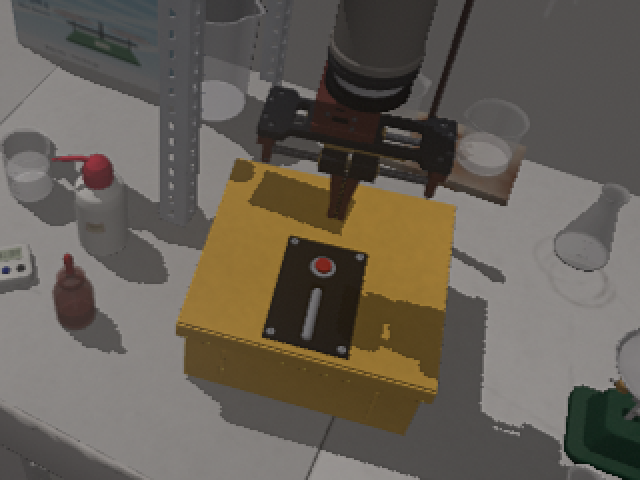

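```bash
cat >> h.py <<'E'
def fz(n=8):
    F=[]
    for _ in range(n): ctrl.pause(.015); F.append(st()['ft_force'])
    return np.mean(F,0)
E
python3 - <<'E'
from h import *
r=q(rot(0,1)); f0=fz()[2]
ctrl.move_linear(pt(BTN,.148),r,v=.1); f0=fz()[2]; print("f0",f0,st()['time'])
hit=ctrl.move_linear(pt(BTN,.125),r,v=.015,contact_N=3); z0=st()['ee_pos'][2]; print(hit,z0,fz()[2]-f0,st()['time'])
z=z0
for i in range(12):
    f=fz()[2]-f0; print(round(z,4),st()['ee_pos'][2].round(4),round(f,2))
    if f>8.3 or z0-z>.0048: break
    z-=.0005; ctrl.move_linear(pt(BTN,z),r,v=.01)
ctrl.move_linear(pt(BTN,.20),r,v=.15); ctrl.move_linear(pt(HND-.07*CX,.23),r,v=.2)
print(st()['time'])
cv2.imwrite("pics/top2.png",cv2.resize(optics.capture("top")[170:280,360:470,::-1],None,fx=5,fy=5))
cv2.imwrite("pics/scene2.png",cv2.resize(optics.capture("scene")[180:300,330:480,::-1],None,fx=4,fy=4))
for n in("top","scene"):
  print([(d['centre'],d['confidence']) for k in("handle_axis","button_axis") for d in optics.landmark_of(n,k)[:1]])
E
```

```text
f0 0.23012696174941052 7.95
False 0.12508146211509844 -0.323542476577613 9.7667
0.1251 0.125 -0.06
0.1246 0.1246 -0.41
0.1241 0.1241 -0.2
0.1236 0.1236 -0.33
0.1231 0.1231 -0.26
0.1226 0.1226 -0.04
0.1221 0.1221 -0.25
0.1216 0.1216 -0.38
0.1211 0.1211 -0.39
0.1206 0.1206 -0.51
0.1201 0.1201 -0.05
15.2417
[]
[([0.4701, -0.4022, 0.0663], 0.48)]
```

View pics/scene2.png

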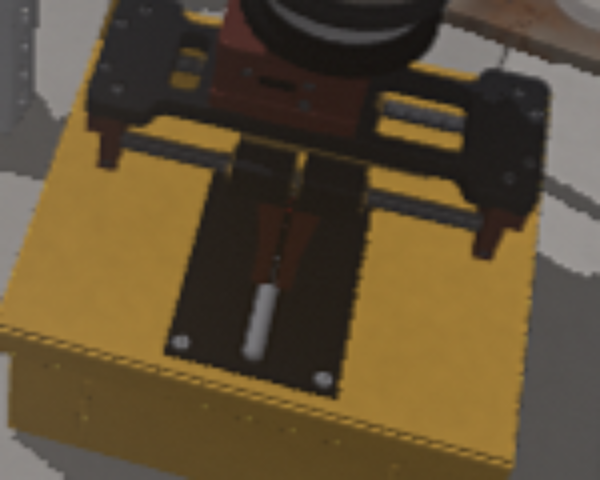

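```bash
python3 - <<'E'
from h import *
def proj(c,p):
    m=optics.camera_model(c); return cv2.projectPoints(np.array([p],float),np.array(m['rvec']),np.array(m['tvec']),np.array(m['mtx']),None)[0].ravel().round(1)
s=st();print(s['ee_pos'],R.from_quat(s['ee_rot']).as_matrix().round(3).tolist(),s['ft_force'],s['finger_gap'])
print("first", proj("scene",[.561,-.383,.2009]),"seen ~409,209")
print("now",proj("scene",s['ee_pos']),"seen ~399,251",proj("top",s['ee_pos']))
print("btn",proj("scene",pt(BTN,.135)),proj("top",pt(BTN,.135)))
E
```

```text
[ 0.43236406 -0.40689405  0.22955436] [[0.982, 0.187, -0.0], [0.187, -0.982, 0.0], [-0.0, -0.001, -1.0]] [ 0.68231303  0.07242305 -0.36788582] 0.009209479241587258
first [405.8 213.3] seen ~409,209
now [396.2 254.4] seen ~399,251 [415.7 269.6]
btn [401.1 231.8] [395.7 212.2]
```

View pics/top2.png

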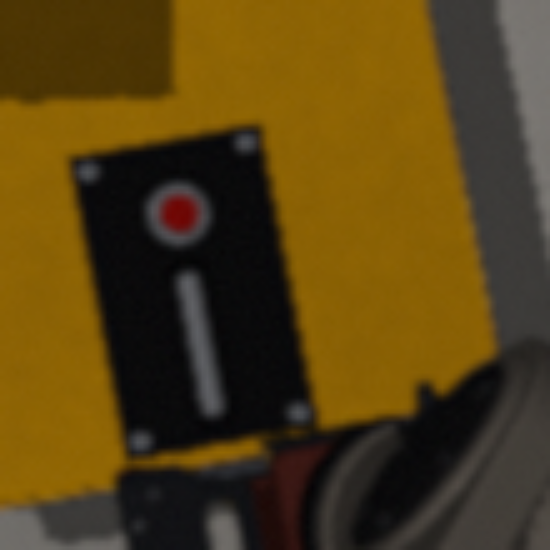

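No contact down to z = 0.120, below the lowest the plate could be. I'll look at the tip from close by at that height, then keep feeling downward gently.

```bash
python3 - <<'E'
from h import *
r=q(rot(0,1))
ctrl.move_linear(pt(BTN,.18),r,v=.25)
ctrl.move_linear(pt(BTN,.122),r,v=.1,contact_N=5); s=st(); print(s['ee_pos'],s['ft_force'],s['joint_positions'].round(3),s['time'])
cv2.imwrite("pics/scene3.png",cv2.resize(optics.capture("scene")[170:290,330:480,::-1],None,fx=5,fy=5,interpolation=2))
cv2.imwrite("pics/top3.png",cv2.resize(optics.capture("top")[150:270,330:480,::-1],None,fx=5,fy=5,interpolation=2))
E
```

```text
[ 0.56158269 -0.38288942  0.12254662] [-1.29657726  0.02610695  0.44110966] [ 5.080e-01  5.540e-01 -2.000e-03  1.611e+00  1.000e-03  9.750e-01
 -8.790e-01] 16.9917
```

View pics/scene3.png

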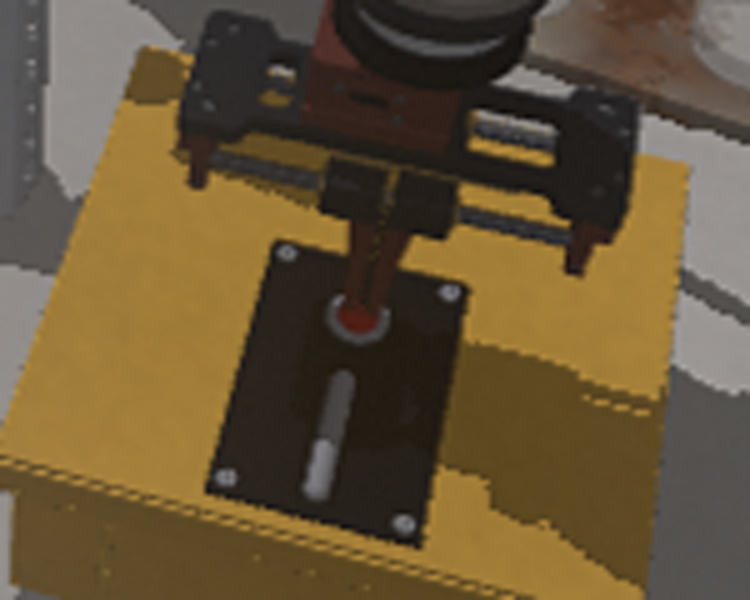

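The shut tips at crop (362,305), image (402,231), sit just above the button. So the reported z reads low against the scene, and I'll go by touch.

```bash
python3 - <<'E'
from h import *
r=q(rot(0,1)); f0=fz()[2]
hit=ctrl.move_linear(pt(BTN,.098),r,v=.02,contact_N=3); z0=st()['ee_pos'][2]; print(hit,z0,st()['time'])
z=z0
for i in range(13):
    f=fz(5)[2]-f0; print(round(z,4),st()['ee_pos'][2].round(4),round(f,2))
    if not hit or f>8.6 or z0-z>.0055: break
    z-=.0005; ctrl.move_linear(pt(BTN,z),r,v=.02)
print(st()['time'])
cv2.imwrite("pics/scene4.png",cv2.resize(optics.capture("scene")[190:290,340:465,::-1],None,fx=5,fy=5,interpolation=2))
E
```

```text
True 0.10928895215781229 17.9333
0.1093 0.1094 3.74
0.1088 0.1091 5.17
0.1083 0.1089 6.93
0.1078 0.1082 6.07
0.1073 0.1079 6.88
0.1068 0.1072 5.5
0.1063 0.1067 6.19
0.1058 0.1063 5.78
0.1053 0.1058 6.74
0.1048 0.1054 7.36
0.1043 0.105 7.68
0.1038 0.1047 8.78
21.6833
```

View pics/scene4.png

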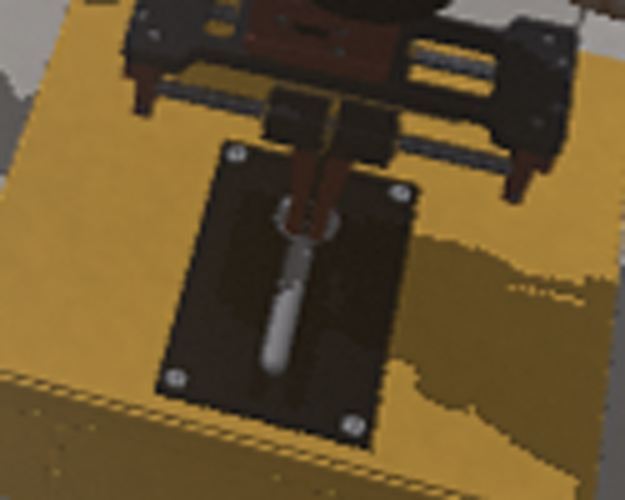

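The T-handle has popped: the bright bar now stands proud of its slot, from crop (300,250) to (270,370). By touch the plate face is at a reported z of about 0.104. Next I'll straddle the bar, feel the plate, and grip.

```bash
python3 - <<'E'
from h import *
r=q(rot(0,1))
ctrl.move_linear(pt(BTN,.15),r,v=.15); ctrl.move_linear(pt(HND,.15),r,v=.2); let_go(); f0=fz()[2]
ctrl.move_linear(pt(HND,.115),r,v=.1,contact_N=5)
hit=ctrl.move_linear(pt(HND,.092),r,v=.015,contact_N=3); z0=st()['ee_pos'][2]; print(hit,z0,f0,fz()[2]-f0,st()['time'])
if hit:
    ctrl.move_linear(pt(HND,z0+.0015),r,v=.02)
    gripper_close(35); s=st(); F=fz()
    print(s['ee_pos'],s['finger_gap']*88,s['finger_force'],F,s['ft_torque'],s['time'])
    cv2.imwrite("pics/scene5.png",cv2.resize(optics.capture("scene")[190:290,340:465,::-1],None,fx=5,fy=5,interpolation=2))
E
```

```text
True 0.10357296097568953 0.05357022935809408 4.3209092145039545 25.6417
[ 0.50040573 -0.39396137  0.10504171] 10.16473413107839 34.80790972709656 [-0.22968511  1.92720225  0.95419658] [ 0.34279711  0.28284709 -0.0224464 ] 27.075
```

View pics/scene5.png

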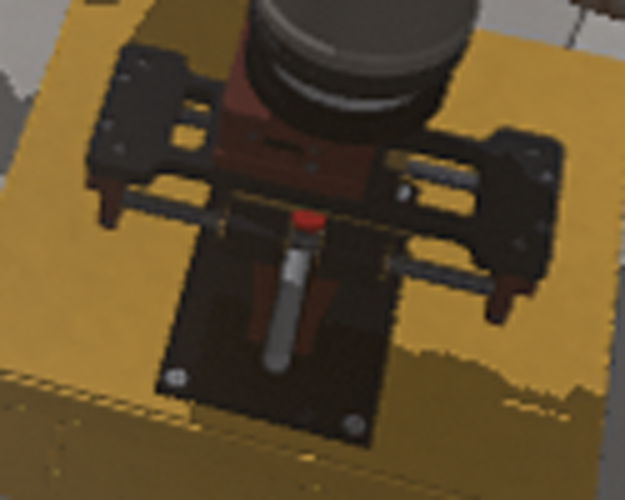

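The fingers straddle and hold the bar: gap is about 10 mm and the bar at crop (285,310) lies between them. Now I'll press to about 14.5 N and turn in steps under force control.

```bash
cat > turn.py <<'E'
from h import *
def ft(n=5):
    F=[];T=[]
    for _ in range(n): ctrl.pause(.012); s=st(); F.append(s['ft_force']); T.append(s['ft_torque'])
    return np.mean(F,0),np.mean(T,0)
def press(z,phi,target,tol=1.0,maxit=10):
    for _ in range(maxit):
        F,T=ft()
        if abs(F[2]-target)<tol: break
        z-=np.clip((target-F[2])*.00018,-.0008,.0006)
        ctrl.move_linear(pt(HND,z),q(rot(phi,1)),v=.02)
    return z,F,T
E
python3 - <<'E'
from turn import *
z=.105
for t in (5,10,14.5):
    z,F,T=press(z,0,t); print(t,round(z,4),st()['ee_pos'][2].round(4),F.round(1),T.round(2),st()['time'])
for phi in (.06,.12,.18,.24,.30):
    ctrl.move_linear(pt(HND,z),q(rot(phi,1)),v=.02); z,F,T=press(z,phi,14.5,1.2,4)
    print(phi,round(z,4),F.round(1),T.round(2),round(st()['finger_gap']*88,2),st()['time'])
    if F[2]>18 or abs(T[2])>1.0: break
E
```

```text
5 0.1042 0.1042 [-1.7  5.1  4.4] [1.03 0.5  0.03] 27.8833
10 0.1022 0.1029 [-3.4  6.   9.4] [1.36 0.85 0.01] 29.0917
14.5 0.1006 0.1019 [-5.8  7.4 13.7] [1.67 1.1  0.04] 30.0083
0.06 0.1006 [-5.4  7.1 13.5] [1.56 1.2  0.05] 10.1 30.3
0.12 0.1003 [-5.2  6.7 13.7] [1.57 1.2  0.02] 10.04 30.8833
0.18 0.1003 [-5.4  6.7 13.5] [1.53 1.22 0.05] 9.76 31.175
0.24 0.1003 [-5.4  6.6 13.6] [1.5  1.19 0.06] 10.24 31.4667
0.3 0.1003 [-5.5  6.5 13.5] [1.46 1.21 0.05] 10.28 31.7583
```

The gap stays at about 10 mm and torque is near zero, so the bar is turning with the fingers past the lip at 0.13 rad. Continuing to about 1.47, pressing until the cam is clear.

```bash
python3 - <<'E'
from turn import *
z=.1003
for phi in (.42,.54,.66,.78,.9,1.02,1.14,1.26,1.38,1.47):
    ctrl.move_linear(pt(HND,z),q(rot(phi,1)),v=.03); z,F,T=press(z,phi,13.5 if phi<1 else 5,1.5,4)
    print(phi,round(z,4),F.round(1),T.round(2),round(st()['finger_gap']*88,2),st()['time'])
    if F[2]>18 or abs(T[2])>1.0: break
s=st(); print(s['joint_positions'].round(2),s['ee_pos'])
cv2.imwrite("pics/scene6.png",cv2.resize(optics.capture("scene")[190:290,340:465,::-1],None,fx=5,fy=5,interpolation=2))
E
```

```text
0.42 0.1003 [-4.9  6.3 12.9] [1.4  1.15 0.14] 10.1 32.0667
0.54 0.1003 [-4.5  5.6 12.8] [1.34 1.09 0.08] 9.99 32.375
0.66 0.1003 [-4.6  6.  12.4] [1.3  1.03 0.09] 10.11 32.6833
0.78 0.1003 [-4.5  5.8 12.5] [1.23 1.01 0.08] 10.61 32.9917
0.9 0.1003 [-4.3  5.  12.4] [1.2  0.96 0.08] 10.3 33.3
1.02 0.1024 [-1.4  3.6  5.9] [0.79 0.44 0.02] 10.09 34.4833
1.14 0.1024 [-1.4  3.5  5.9] [0.8  0.34 0.05] 10.22 34.7917
1.26 0.1024 [-0.8  3.4  5.8] [0.75 0.28 0.05] 10.08 35.1
1.38 0.1024 [-0.6  3.4  5.8] [0.74 0.21 0.08] 9.97 35.4083
1.47 0.1024 [-0.2  2.9  5.6] [0.72 0.2  0.03] 9.93 35.7
[ 0.82  0.54 -0.35  1.72  0.22  0.93  0.48] [ 0.50123056 -0.3947415   0.1029352 ]
```

View pics/scene6.png

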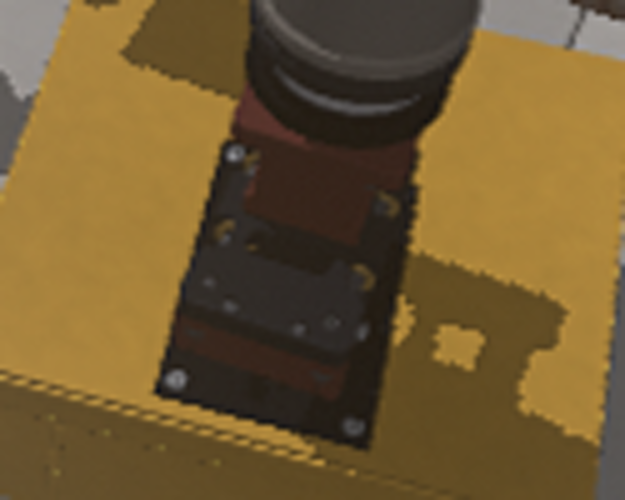

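The cam is well past 0.7 rad, with low torque throughout. Rather than tilt the tool, I'll slide the pads higher on the bar with a feather grip. The round bar, now along the hinge direction, can then swivel in the upright fingers as the lid rises.

```bash
python3 - <<'E'
from turn import *
r=q(rot(1.47,1))
gripper_close(3); ctrl.pause(.1); s=st(); print("ff",s['finger_force'],s['finger_gap']*88,s['ee_pos'])
zf=.1037
for dz in (.004,.008,.012):
    ctrl.move_linear(pt(HND,zf+dz),r,v=.04); F,T=ft(); s=st(); print(dz,F.round(1),s['finger_gap']*88,s['time'])
gripper_close(45); s=st(); print("ff",s['finger_force'],s['finger_gap']*88,s['ee_pos'],s['ft_force'].round(1),s['time'])
cv2.imwrite("pics/scene7.png",cv2.resize(optics.capture("scene")[180:300,340:465,::-1],None,fx=5,fy=5,interpolation=2))
E
```

```text
ff 11.589940355625004 10.886406346749911 [ 0.5012211  -0.39482806  0.10290833]
0.004 [3.6 0.3 1.1] 10.835067919085033 36.3917
0.008 [4.6 0.7 1.1] 10.74726047066865 36.6833
0.012 [5.2 0.4 0.2] 10.911808376509795 36.975
ff 44.99088397722517 9.767966269018958 [ 0.50135505 -0.39431121  0.11592767] [5.5 0.5 0.7] 37.1917
```

View pics/scene7.png

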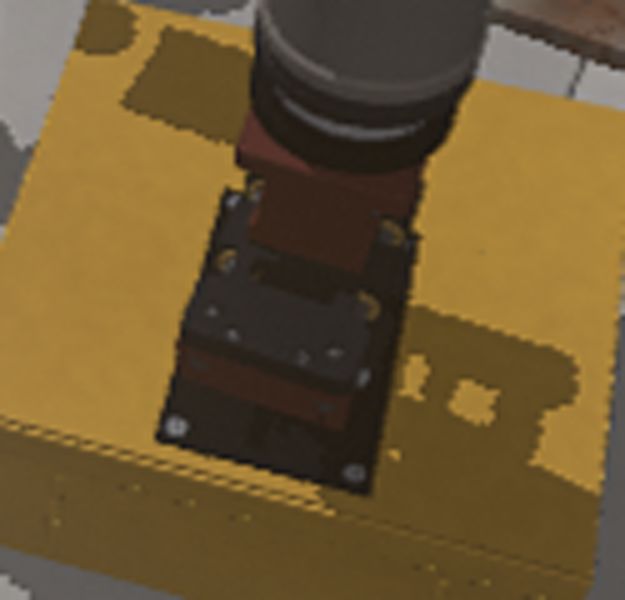

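```bash
python3 - <<'E'
from turn import *
r=q(rot(1.47,1)); P0=st()['ee_pos']
def at(th):
    t=np.radians(th); b=lambda c,s: np.array([-.203*c+.030*s, .203*s+.030*c])
    d=b(np.cos(t),np.sin(t))-b(1,0); return P0+CX*d[0]+np.array([0,0,d[1]])
off=np.zeros(3)
for th in range(4,41,4):
    ctrl.move_linear(at(th)+off,r,v=.05); F,T=ft(); s=st()
    print(th,s['ee_pos'].round(4),F.round(1),"x:",round(F@CX,1),round(s['finger_gap']*88,2),s['time'])
    if s['finger_gap']*88<7 or np.linalg.norm(F)>30: print("stop"); break
    u=CX; off+=u*np.clip((F@u)*.00008,-.001,.001)
cv2.imwrite("pics/scene8.png",cv2.resize(optics.capture("scene")[120:320,320:500,::-1],None,fx=3,fy=3,interpolation=2))
E
```

```text
4 [ 0.5039 -0.3938  0.1298] [ 5.   0.3 -1.8] x: 5.0 9.88 37.725
8 [ 0.5072 -0.3932  0.1437] [ 2.6  0.8 -0.6] x: 2.7 9.85 38.2083
12 [ 0.512  -0.3924  0.1581] [-0.6  0.9  0.9] x: -0.4 9.7 38.6917
16 [ 0.5174 -0.3914  0.1713] [-3.8  1.   1.2] x: -3.5 10.37 39.1667
20 [ 0.5237 -0.3902  0.1846] [-5.4  0.1  0.6] x: -5.3 10.1 39.6417
24 [ 0.5311 -0.3888  0.1975] [-5.2  0.1  1.3] x: -5.1 9.84 40.1167
28 [ 0.539  -0.3874  0.2097] [-5.9  0.1  1.8] x: -5.8 10.49 40.5917
32 [ 0.5475 -0.3858  0.221 ] [-5.4  0.1  1.6] x: -5.3 10.07 41.0667
36 [ 0.5566 -0.3841  0.2315] [-4.5 -0.3  2. ] x: -4.5 10.33 41.5417
40 [ 0.5657 -0.3824  0.2409] [-5.9  0.6  2.4] x: -5.7 10.24 42.0167
```

View pics/scene8.png

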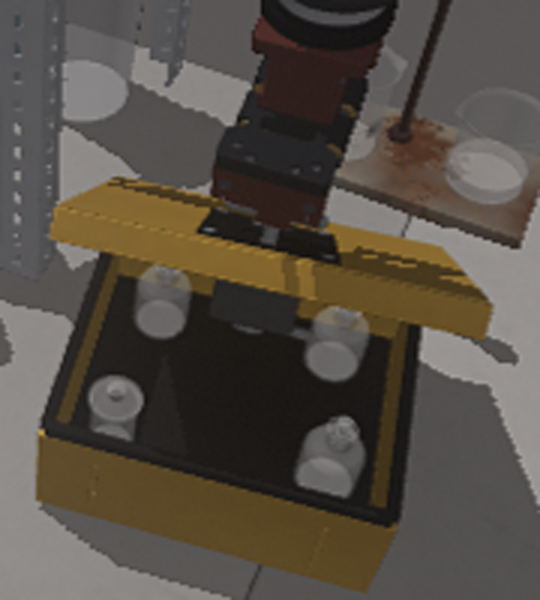

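The lid stands at about 40°, with the fingers still on the bar and the chest interior in view. Opening the fingers here would push on the sloping plate, so I'll slide off along the bar with a feather grip and then leave upward.

```bash
python3 - <<'E'
from turn import *
r=q(rot(1.47,1)); gripper_close(3); ctrl.pause(.1); P=st()['ee_pos']; print(ft()[0].round(1))
for d in (.02,.04,.065):
    ctrl.move_linear(P-CY*d,r,v=.06); print(d,ft()[0].round(1),round(st()['finger_gap']*88,2))
P=st()['ee_pos']; ctrl.move_linear(P+[0,0,.12],r,v=.15); print(ft()[0].round(1))
ctrl.move_linear(P+[-.15*CX[0],-.15*CX[1],.14],r,v=.2)
ctrl.pause(.3); print(st()['time'])
cv2.imwrite("pics/scene9.png",cv2.resize(optics.capture("scene")[120:320,230:500,::-1],None,fx=2.8,fy=2.8,interpolation=2))
for n in ("wash","dropper","bench_timer"): print(n,[(np.round(d['centre'],3),d['confidence']) for d in optics.landmark_of("scene",n)[:1]])
E
```

```text
[-5.9  0.1  5.1]
0.02 [-6.1  0.2  0.1] 12.76
0.04 [-2.3 -4.1 -2.3] 7.43
0.065 [-0.3  0.5  0.2] 0.35
[-0.1 -0.1 -0.2]
46.3583
wash [(array([ 0.566, -0.072,  0.   ]), 0.76)]
dropper [(array([ 0.442, -0.118, -0.002]), 0.92)]
bench_timer [(array([ 0.462,  0.005, -0.002]), 0.71)]
```

View pics/scene9.png

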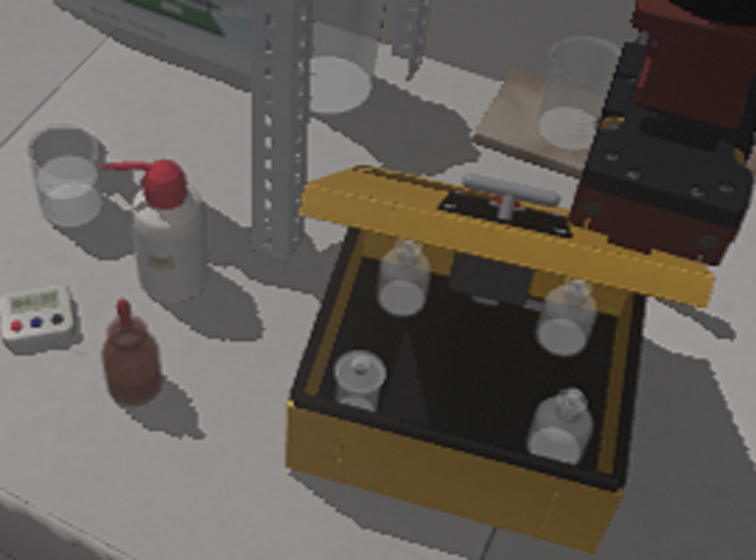

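The lid stands open by itself at the commanded 40° or so. The T-handle lies across the chest at crop (510,190), the gripper is clear, and the bottles and timer are where they were. Handing in.

```bash
python3 - <<'E'
from h import *
print(ctrl.job_done(), st()['time'])
E
```

```text
the job is handed in; nothing more can be done
the job is handed in; nothing more can be done
```

The chest is open and the job is handed in (no score was reported): button pressed, lid pressed at about 14 N while the handle turned to 1.47 rad, lid raised to about 40° where it stays, neighbouring things untouched, clock at about 46 s of the 72 s.

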